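# Slide the serving board out to its line

## Robot

A 6-joint arm with a two-finger parallel gripper is mounted at the origin on a cart in front of the work surface, level with it; the furniture and walls round the work are solid. World frame = base frame: x ahead of the robot, y to its left, z up, the work surface at z = 0. Lengths are in m, angles in degrees, forces in N, time in s.
With the tool pointing down it reaches from about 0.3 to 0.75 m from the base axis. Payload 8.5 kg.
Tool frame: the origin (TCP) lies midway between the tips of the shut fingers; the grasp point (between the pads) lies 19 mm behind it (env.hold_point_z is the distance from the TCP to the grasp point, in m); z points along the fingers, y is the line along which they close (so a half turn about z gives the same grasp; the last joint's range is limited). The gripper opens to 85 mm and grips with 20 to 120 N. Pads are 22 mm wide; open, the fingers measure 114 mm over their backs; the gripper's body (76 mm by 85 mm) begins 54 mm behind the grasp point. The pads swing forward as they close: fully open they stand 13 mm farther back than shut.
Start: joints at [-87.966, 21.807, 74.336, -0, 83.858, -12.336], TCP at [0.136, -0.533, 0.199] pointing down, gripper open.
Joint ranges: [-178.18, 178.18], [-50.72, 133.34], [12.68, 142.11], [-81.47, 261.47], [9.98, 163.14], [-165.26, 165.26]. Speed limits (degrees/s): [136.94, 136.94, 180, 180, 180, 180].

## Interface

Orientations are given as a 3x3 rotation matrix whose columns are the frame's x, y, z axes.
In Python, from rig import observe, get_image, camera_info, env gives the robot as it stands.
- The arm moves only by the tool drive_tool, never from a script. Its arguments are lists of equal length, an entry for each row: "offset": the shift along the tool's x, y, z in units of 40 mm (1.0 is 40 mm), a list of three; "turn": the turn, a rotation vector about the tool's x, y, z in units of 6 degrees (1.0 is 6 degrees), a list of three; "hand": the opening, from 0 (shut) to 1 (fully open). A call has exactly 10 rows; each row shifts and turns the commanded pose from where the row before left it, along the tool's axes as they then stand; what a row does not reach is not made up. A row lasts 1/8 s, in which the tool goes at most 62.5 mm and 10.7 degrees, less where a joint would pass 70% of its speed; a pose out of reach is approached as far as the arm can. A call is refused whole if a number of a shift passes 1 or a number of a turn 1, either way. A call with a gripper value outside its range is refused whole. The fingers move at their own pace and stop on an object; "newtons" is the grip in N (left out, the last holds). Time passes only in rows, so rows that do not move let the fingers close, or fill a call up. It gives the time, the measured TCP pose, the force, the opening and the grip force at its end, in the units of the state.
- observe(): the state, without advancing time (a new reading comes with each control period).
- get_image(name): name is "scene" or "top"; returns the picture (400x640x3 uint8, blue, green, red); there is no depth.
- camera_info(name): a dict with "fx", "fy", "cx", "cy" (pixels), "k1" (the pictures are not rectified: a ray, as slopes to the right and down, at radius r is drawn at 1 + k1 r^2 times it, then the intrinsics apply), "world_to_cam" (4x4, takes a point from world to camera coordinates). Camera axes: x right, y down, z forward; pixel columns grow to the right and rows downward; lengths in m; the calibration is good to about 2 mm. A picture is of the moment at which its call begins. camera_info takes no time and is no camera call.
- env.close_job(): hands the job in; it is judged then, once.
The state is a dict: "time_s": time; "q": joint angles; "qvel": joint speeds; "joint_efforts": joint torques, N m; "position": TCP position; "tool_rot": TCP orientation; "ft_force": force on the tool from outside, world axes, zero at the start; "wrist_torque": the same for the moment, N m; "grip_width": finger opening in m; "gripper_force": force on a finger pad.
Only numpy, scipy, OpenCV 4.12 (cv2) and the standard library are available. Lean on these libraries where they do the work, as an engineer would, in place of code of your own. Each camera call takes 0.05 s, during which the arm holds its last target. There are 200 camera calls.

## Task

Push the thin dark serving board toward the robot with the fingertips until the pale line across it lies right above the near edge of the thick chopping board under it, along the whole line, so that the part in front of the line overhangs ready to be taken from below. Only slide the serving board, never pinch or lift it; the cup on it is not to be touched and rides along standing where it is, and everything else stays put. Finish clear of everything.

Things in the scene. Friction and masses are not known exactly. Their poses are not given: they have to be found in the camera images.
- serving_board: Loose dark wooden board lying flat on the chopping board, 140 (its x) x 130 (y) x 8 mm thick, about 0.3 kg; origin at the centre of its underside, x toward its far edge (x = +70 mm), y left, z up. A pale line 3 mm wide crosses it at x = -30 mm, 40 mm behind its near edge (x = -70 mm). Starts turned up to 17 degrees to the chopping board, the line's middle 55 to 105 mm behind its edge.
- line_left (a point): Point on the serving board's top on the pale line, 60 mm left (+y of the board) of its middle.
- line_right (a point): Point on the serving board's top on the pale line, 60 mm right (-y of the board) of its middle.
- cup_center (a point): Centre of the bowl, 25 mm above the foot, of the loose espresso cup standing near the serving board's middle. Cup: 63 mm across the rim, 44 mm across the foot, 50 mm tall (rim 58 mm above the chopping board), about 0.12 kg; handle to the cup's -y (right, give or take 60 degrees), reaching 58 mm from the bowl's axis.
- cup: The same espresso cup; origin under it on the level of its foot, 13 mm from the bowl's axis toward the handle; z up.
- tin: Bystander: loose food tin, 57 mm across, 72 mm tall, on the worktop to one side of the chopping board (left or right); origin under its centre.
- shaker: Bystander: loose salt shaker, 44 mm across, 90 mm tall, on the worktop on the other side of the chopping board; origin under its centre.
- mill: Bystander: loose wooden pepper mill, 58 mm across, 170 mm tall, farther to the right; origin under its centre.
- lemon: Bystander: loose lemon, 71 x 56 x 55 mm, farther to the left; origin under its centre.
- near_edge (a point): Middle of the chopping board's straight near edge (the short one toward the robot), on its top; the axes are the chopping board's: the edge runs along x (to the right), y points away from the robot, in over the chopping board.
- chopping_board: Pale thick chopping board, fixed to the worktop, 220 mm across (its x) by 300 mm deep (its y) by 22 mm thick; origin at the centre of its underside on the worktop (z = 0); x points to the right, y away from the robot, z up; turned up to 15 degrees from square. Its near edge is at y = -150 mm. Ordinary friction on its flat top.
Not all that is in view belongs to the job. Leave any green look-alike of the cup alone.

How it is judged (in metres and radians):
At the end, for the whole second after the job is handed in: Both line points are within 10 mm of straight above the chopping board's near edge, between its corners; the serving board flat, at rest; the cup upright and still, its bowl's centre within 45 mm of the serving board's centre along x and y; tin, shaker, mill, lemon within 20 mm of their starts (y of line_left in the frame of near_edge between -0.01 and 0.01 m and y of line_right in the frame of near_edge between -0.01 and 0.01 m and x of line_left in the frame of near_edge between -0.11 and 0.11 m and x of line_right in the frame of near_edge between -0.11 and 0.11 m and height (world z) of serving_board between 0.018 and 0.026 m and angle between serving_board's own z axis and vertical below 0.05 rad and linear speed of serving_board below 0.01 m/s and angle between cup's own z axis and vertical below 0.1 rad and linear speed of cup below 0.02 m/s and x of cup_center in the frame of serving_board between -0.045 and 0.045 m and y of cup_center in the frame of serving_board between -0.045 and 0.045 m and z of cup_center in the frame of serving_board between 0.026 and 0.04 m and distance of each of tin, shaker, mill, lemon from where it was at the start of the episode below 0.02 m); the robot touches nothing.
It fails at once if the serving board is lifted or tipped instead of slid (height (world z) of serving_board above 0.032 m or height (world z) of serving_board below 0.012 m or angle between serving_board's own z axis and vertical above 0.12 rad).
It fails at once if the robot touches the cup (contact force between any of the arm, the fingers and cup above 1 N).
It fails at once if the cup tips or is lifted off the board (angle between cup's own z axis and vertical above 0.25 rad or height (world z) of cup above 0.047 m).
It fails at once if the tin, shaker, mill or lemon is moved 20 mm or more (distance of any of tin, shaker, mill, lemon from where it was at the start of the episode above 0.02 m).
It also fails if it takes over 40 s, if anything falls off the work surface, if the arm or the gripper's body presses on something with over 40 N, if the wrist force passes 120 N, or if a joint passes its speed limit or range.

## Working session

There is one attempt and no reset: what is moved stays moved. The work goes in short steps, Python scripts to look and compute and a tool call to move; the robot and the scene stay as the last step left them, time stands still between calls to the robot, and variables do not carry over. Pictures are saved under pics/ and viewed, at most 10 in all, crops included, and the job is handed in when it is done.

Besides the shell and the picture viewer there is one more tool, called after "Request:" as name(argument=value, ...) on one line, values as JSON. drive_tool: Moves the arm, as the interface text tells. Its arguments: {"type":"object","properties":{"offset":{"type":"array"},"turn":{"type":"array"},"hand":{"type":"array"},"newtons":{"type":"number"}},"required":["offset","turn","hand"]}

```bash
mkdir -p pics; python3 - <<'E'
from rig import *
import cv2
for n in ("scene","top"):
    cv2.imwrite(f"pics/{n}0.png",get_image(n)); c=camera_info(n); print(n,c)
s=observe(); print(s["time_s"],s["position"],s["tool_rot"],s["ft_force"],s["grip_width"])
E
```

```text
scene {'fx': 377.5592899767336, 'fy': 377.5592899767336, 'cx': 320.9732474046619, 'cy': 201.40155323687011, 'k1': 0.019324385779163015, 'world_to_cam': array([[-0.57662442, -0.81697013, -0.0080053 ,  0.38220972],
       [-0.59515943,  0.42674092, -0.68093865,  0.34959374],
       [ 0.55972273, -0.38788142, -0.73229671,  0.86923727],
       [ 0.        ,  0.        ,  0.        ,  1.        ]])}
top {'fx': 438.45911332182527, 'fy': 438.45911332182527, 'cx': 320.27658338803974, 'cy': 201.8613292345472, 'k1': -0.09625902075483793, 'world_to_cam': array([[-0.02821878, -0.99933538,  0.02307607,  0.05118001],
       [-0.99340754,  0.02547045, -0.11177086,  0.56149775],
       [ 0.11110882, -0.02607798, -0.99346604,  1.29042863],
       [ 0.        ,  0.        ,  0.        ,  1.        ]])}
0.1 [ 0.13645499 -0.53248682  0.19878363] [[ 9.68722238e-01  2.48147580e-01 -6.65911880e-05]
 [ 2.48147456e-01 -9.68721406e-01  1.29491408e-03]
 [ 2.56821487e-04 -1.27093650e-03 -9.99999159e-01]] [-0.08423893  0.38711112  1.18673533] 0.08566770207250138
```

View pics/top0.png

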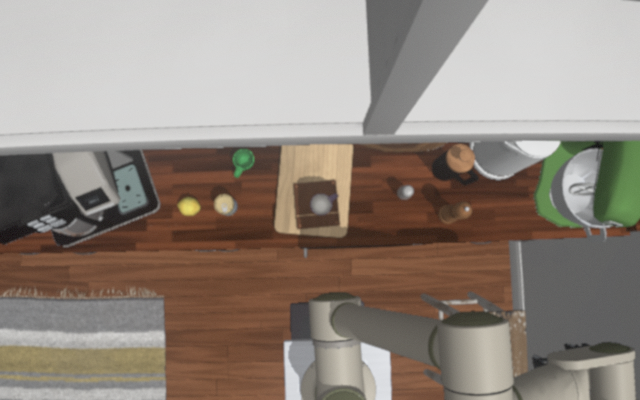

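View pics/scene0.png

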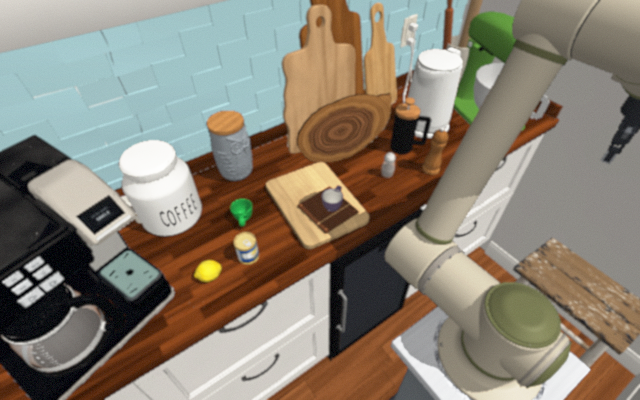

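```bash
cat > h.py <<'E'
import numpy as np, cv2
from rig import *
def ray(n,uv):
    c=camera_info(n); uv=np.atleast_2d(np.asarray(uv,float))
    K=np.array([[c["fx"],0,c["cx"]],[0,c["fy"],c["cy"]],[0,0,1]])
    p=cv2.undistortPoints(uv[:,None],K,np.array([c["k1"],0,0,0.]))[:,0]
    T=c["world_to_cam"]; R=T[:3,:3]
    return -R.T@T[:3,3], np.c_[p,np.ones(len(p))]@R
def onz(n,uv,z):
    o,d=ray(n,uv); return o+d*((z-o[2])/d[:,2])[:,None]
def px(n,P):
    c=camera_info(n); T=c["world_to_cam"]
    K=np.array([[c["fx"],0,c["cx"]],[0,c["fy"],c["cy"]],[0,0,1]])
    return cv2.projectPoints(np.atleast_2d(P).astype(float),cv2.Rodrigues(T[:3,:3])[0],T[:3,3],K,np.array([c["k1"],0,0,0.]))[0][:,0]
E
python3 - <<'E'
from h import *
a=cv2.imread("pics/top0.png")[138:248,262:372]; b=cv2.imread("pics/scene0.png")[160:255,260:375]
a=cv2.resize(a,(400,400),interpolation=cv2.INTER_CUBIC);b=cv2.resize(b,(400,330),interpolation=cv2.INTER_CUBIC)
o=np.zeros((400,800,3),np.uint8);o[:,:400]=a;o[:330,400:]=b
cv2.imwrite("pics/c0.png",o)
for n in("top","scene"): print(ray(n,[[320,200]])[0])
E
```

```text
[0.41586234 0.07049617 1.34357508]
[-0.05807639  0.50022896  0.87765119]
```

View pics/c0.png

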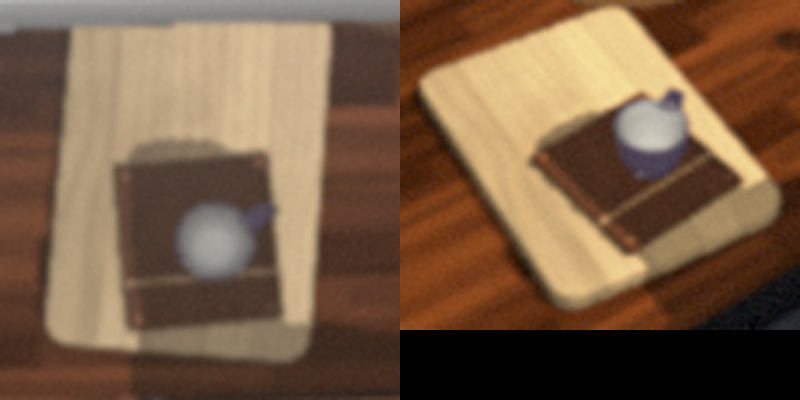

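```bash
cat >> h.py <<'E'
def scan(g,a,b,n,half,mode,step=0.2):
    """along segment a-b (px), n profiles across it; mode: +1/-1 rising/falling edge across, 0 ridge. Fitted line ends."""
    a,b=np.array(a,float),np.array(b,float); t=(b-a)/np.linalg.norm(b-a); nn=np.array([-t[1],t[0]])
    s=np.arange(-half,half+step,step); out=[]
    for f in np.linspace(0,1,n):
        p=a+f*(b-a)+s[:,None]*nn
        v=cv2.remap(g,p[None,:,0].astype(np.float32),p[None,:,1].astype(np.float32),cv2.INTER_CUBIC)[0]
        v=cv2.GaussianBlur(v[:,None],(1,9),1.5 if mode else 3)[:,0]
        w=(mode*np.gradient(v)) if mode else v-np.percentile(v,50)
        i=w.argmax(); k=slice(max(i-5,0),i+6); ww=np.clip(w[k],0,None)
        if ww.sum()>0: out.append(p[k].T@ww/ww.sum())
    out=np.array(out); vx,vy,x0,y0=cv2.fitLine(out.astype(np.float32),cv2.DIST_HUBER,0,.01,.01)[:,0]
    d=np.array([vx,vy]);o=np.array([x0,y0]); 
    r=(out-o)@np.array([-vy,vx]); print("rms px %.2f"%np.sqrt((r**2).mean()))
    return [o+d*((q-o)@d) for q in (a,b)]
def cross(A,B):
    l=np.cross(np.r_[A[0],1],np.r_[A[1],1]); m=np.cross(np.r_[B[0],1],np.r_[B[1],1]); p=np.cross(l,m); return p[:2]/p[2]
E
cat > m0.py <<'E'
from h import *
im=cv2.imread("pics/top0.png").astype(np.float32); g=im[:,:,1]
f=lambda x,y:(262+x/3.636-.36,138+y/3.636-.36)
# normal nn = (-ty,tx): for left-to-right segments points down
near=scan(g,f(85,350),f(275,361),25,4,-1)
left=scan(g,f(65,60),f(50,310),25,4,+1)
right=scan(g,f(330,60),f(315,290),25,4,-1)
far=scan(g,f(125,163),f(255,153),20,3,-1)
bl=scan(g,f(117,180),f(129,310),20,3,+1)
br=scan(g,f(272,170),f(280,300),20,3,-1)
bn=scan(g,f(140,328),f(270,318),20,3,+1)
ln=scan(g,f(130,283.5),f(180,279),12,2,0); 
W=lambda q,z:onz("top",[q],z)[0]
CL,CR=W(cross(near,left),.022),W(cross(near,right),.022)
print("near corners",CL,CR,np.linalg.norm(CL-CR),"mid",(CL+CR)/2)
c=[W(cross(p,q),.030) for p,q in((far,bl),(far,br),(bn,br),(bn,bl))]
for p in c: print("corner",p[:2])
print([np.linalg.norm(c[i]-c[i-1]) for i in range(4)])
print("line",[W(q,.03)[:2] for q in ln])
ex=(CR-CL)/np.linalg.norm(CR-CL); ey=np.array([-ex[1],ex[0],0]); M=(CL+CR)/2
ctr=sum(c)/4; bx=(c[0]+c[1]-c[2]-c[3]);bx/=np.linalg.norm(bx); by=np.array([-bx[1],bx[0],0])
loc=lambda p:((p-M)@ex*1e3,(p-M)@ey*1e3)
print("edge deg",np.degrees(np.arctan2(ey[1],ey[0])),"board yaw",np.degrees(np.arctan2(bx[1],bx[0])),"ctr",ctr)
for s in(1,-1): print("line pt",loc(ctr-.03*bx+s*.06*by))
for q in ln: print("line direct",loc(W(q,.03)))
cu=W(f(216,241),.075); print("cup rim-ish",W(f(216,241),.08), "in board",(W(f(216,241),.08)-ctr)@bx,(W(f(216,241),.08)-ctr)@by)
print("handle",((W(f(275,210),.06)-ctr)@bx,(W(f(275,210),.06)-ctr)@by))
for n,uv,z in(("tin/shk L",(225,204),.07),("shk R",(405,192),.09),("mill",(463,210),.17),("cabinet lower edge",(320,140),.5)): print(n,W(uv,z))
E
python3 m0.py
```

```text
rms px 0.19
rms px 2.51
rms px 3.28
rms px 0.27
rms px 0.27
rms px 0.32
rms px 0.23
rms px 0.07
near corners [0.476726   0.18697244 0.022     ] [ 0.45129001 -0.05748548  0.022     ] 0.24577767619665253 mid [0.464008   0.06474348 0.022     ]
corner [0.62159772 0.11870394]
corner [ 0.63131272 -0.01135342]
corner [ 0.49194478 -0.01939864]
corner [0.48322883 0.10998435]
[np.float64(0.1386433496950142), np.float64(0.13041969961252894), np.float64(0.13959996434827068), np.float64(0.12967623828643834)]
line [array([0.52330673, 0.10590947]), array([0.52608058, 0.06454902])]
edge deg -5.940283294531354 board yaw 3.4543077788580057 ctr [0.55702101 0.04948406 0.03      ]
line pt (np.float64(-48.74687796233884), np.float64(54.70118878252253))
line pt (np.float64(69.64363112958563), np.float64(74.28912785111646))
line direct (np.float64(-47.08187286303735), np.float64(54.71996365542426))
line direct (np.float64(-6.2305927738829645), np.float64(61.7593882936537))
cup rim-ish [0.55111392 0.0352671  0.08      ] in board -0.0067529697763198645 -0.013835213031437192
handle (np.float64(0.016466053499852487), np.float64(-0.06454944297757084))
tin/shk L [0.55914953 0.31551271 0.07      ]
shk R [ 0.57859853 -0.20966536  0.09      ]
mill [ 0.51468296 -0.35039975  0.17      ]
cabinet lower edge [0.63291199 0.04543357 0.5       ]
```

```bash
sed -i 's/left=scan(g,f(65,60),f(50,310),25,4,+1)/left=scan(g,f(65,60),f(50,310),25,4,-1)/; s/right=scan(g,f(330,60),f(315,290),25,4,-1)/right=scan(g,f(330,60),f(315,290),25,4,+1)/' m0.py
cat >> m0.py <<'E'
print("M",M,"ctr loc",loc(ctr),"farcorners",loc(c[0]),loc(c[1]))
lat=(ctr-M)@ex-.005
far=max((c[0]-M)@ey,(c[1]-M)@ey)
for n,h in(("pre",far+.011+.010),("final",.111)):
    P=M+lat*ex+h*ey; print(n,lat,h,P)
    s=observe(); d=np.array([P[0],P[1],.14])-s["position"]; print("tool units",s["tool_rot"].T@d/.04)
E
python3 m0.py | tail -32
```

```text
rms px 0.19
rms px 0.20
rms px 0.12
rms px 0.27
rms px 0.27
rms px 0.32
rms px 0.23
rms px 0.07
near corners [0.47602305 0.18012723 0.022     ] [ 0.45315124 -0.03981736  0.022     ] 0.22113060078665703 mid [0.46458715 0.07015494 0.022     ]
corner [0.62159772 0.11870394]
corner [ 0.63131272 -0.01135342]
corner [ 0.49194478 -0.01939864]
corner [0.48322883 0.10998435]
[np.float64(0.1386433496950142), np.float64(0.13041969961252894), np.float64(0.13959996434827068), np.float64(0.12967623828643834)]
line [array([0.52330673, 0.10590947]), array([0.52608058, 0.06454902])]
edge deg -5.936792523281244 board yaw 3.4543077788580057 ctr [0.55702101 0.04948406 0.03      ]
line pt (np.float64(-43.30120894437137), np.float64(54.68783534075966))
line pt (np.float64(75.09049333186144), np.float64(74.26856137775458))
line direct (np.float64(-41.63620270429244), np.float64(54.70650877243877))
line direct (np.float64(-0.7844938108303413), np.float64(61.743444514910955))
cup rim-ish [0.55111392 0.0352671  0.08      ] in board -0.0067529697763198645 -0.013835213031437192
handle (np.float64(0.016466053499852487), np.float64(-0.06454944297757084))
tin/shk L [0.55914953 0.31551271 0.07      ]
shk R [ 0.57859853 -0.20966536  0.09      ]
mill [ 0.51468296 -0.35039975  0.17      ]
cabinet lower edge [0.63291199 0.04543357 0.5       ]
M [0.46458715 0.07015494 0.022     ] ctr loc (np.float64(10.999460684496293), np.float64(94.07612392831528)) farcorners (np.float64(-64.52841635753194), np.float64(151.14697582284975)) (np.float64(63.82655780538844), np.float64(174.26187696168915))
pre 0.005999460684496294 0.19526187696168917 [0.65818122 0.04399147 0.022     ]
tool units [ 16.21110827 -10.72267618   1.48738317]
final 0.005999460684496294 0.111 [0.57437128 0.05270678 0.022     ]
tool units [ 14.23546134 -11.45367481   1.48780483]
```

Request:
drive_tool(offset=[[0.8,-0.53,0],[0.8,-0.53,0],[0.8,-0.53,0],[0.8,-0.53,0],[0.8,-0.53,0],[0.8,-0.53,0],[0.8,-0.53,0],[0.8,-0.53,0],[0.8,-0.53,0],[0.8,-0.53,0]], turn=[[0,0,0],[0,0,0],[0,0,0],[0,0,0],[0,0,0],[0,0,0],[0,0,0],[0,0,0],[0,0,0],[0,0,0]], hand=[1,1,1,1,1,1,1,1,1,1])

```text
time_s: 1.35
position: [0.3945, -0.2469, 0.1991]
tool_rot: [[0.969, 0.248, -0.0], [0.248, -0.969, 0.0], [-0.0, -0.001, -1.0]]
ft_force: [-0.2, 0.1, -1.2]
grip_width: 0.0855
gripper_force: 0.0
```

Request:
drive_tool(offset=[[0.82,-0.54,0.15],[0.82,-0.54,0.15],[0.82,-0.54,0.15],[0.82,-0.54,0.15],[0.82,-0.54,0.15],[0.82,-0.54,0.15],[0.82,-0.54,0.15],[0.82,-0.54,0.15],[0.82,-0.54,0.15],[0.82,-0.54,0.15]], turn=[[0,0,0],[0,0,0],[0,0,0],[0,0,0],[0,0,0],[0,0,0],[0,0,0],[0,0,0],[0,0,0],[0,0,0]], hand=[1,1,1,1,1,1,1,1,1,1])

```text
time_s: 2.6
position: [0.6586, 0.0437, 0.1386]
tool_rot: [[0.969, 0.248, -0.001], [0.248, -0.969, 0.0], [-0.001, -0.0, -1.0]]
ft_force: [-0.9, -0.8, 0.5]
grip_width: 0.0854
gripper_force: 0.0
```

Request:
drive_tool(offset=[[0,0,0],[0,0,0],[0,0,0],[0,0,0],[0,0,0],[0,0,0],[0,0,0],[0,0,0],[0,0,0],[0,0,0]], turn=[[0,0,0.5],[0,0,0.5],[0,0,0.5],[0,0,0.5],[0,0,0.5],[0,0,0.4],[0,0,0.3],[0,0,0.2],[0,0,0],[0,0,0]], hand=[1,1,1,1,1,1,1,1,1,1])

```text
time_s: 3.85
position: [0.658, 0.0427, 0.1393]
tool_rot: [[0.995, -0.105, -0.0], [-0.105, -0.995, 0.0], [-0.0, 0.0, -1.0]]
ft_force: [-0.1, 0.4, 0.5]
grip_width: 0.0854
gripper_force: 0.0
```

```bash
python3 - <<'E'
from h import *
s=observe(); print(s["time_s"],s["position"],s["tool_rot"],s["q"],s["ft_force"])
yt=np.degrees(np.arctan2(s["tool_rot"][1,1],s["tool_rot"][0,1])); print("yaw of y",yt,"want -95.94")
P=np.array([.6582,.0440,.0125]); print(s["tool_rot"].T@(P-s["position"])/.04)
a=get_image("top");b=get_image("scene")
cv2.imwrite("pics/a1.png",np.hstack([cv2.resize(a[120:250,230:400],(400,306)),cv2.resize(b[120:270,230:400],(400,353))[:306]]))
E
```

```text
3.85 [0.65798819 0.04268496 0.13930962] [[ 9.94505565e-01 -1.04683704e-01 -5.23247300e-05]
 [-1.04683703e-01 -9.94505567e-01  5.37397949e-06]
 [-5.25998033e-05  1.33094000e-07 -9.99999999e-01]] [-6.55323286e+00  3.53580295e+01  6.06790829e+01 -3.64564403e-05
  8.39659011e+01  8.94557147e+01] [-0.07007615  0.40117878  0.53463976]
yaw of y -96.00894368079109 want -95.94
[ 1.99141785e-03 -3.32500015e-02  3.17024029e+00]
```

View pics/a1.png

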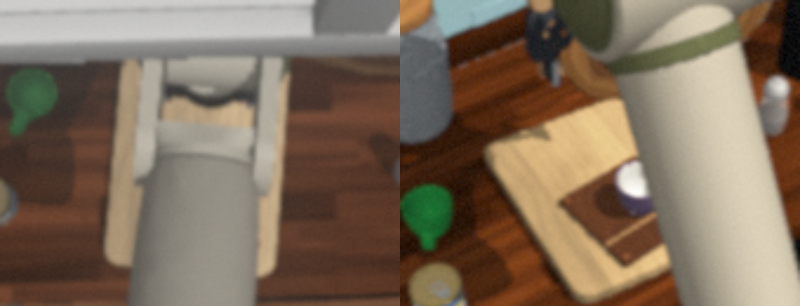

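Request:
drive_tool(offset=[[0,0,0.5],[0,0,0.5],[0,0,0.5],[0,0,0.5],[0,0,0.4],[0,0,0.3],[0,0,0.2],[0,0,0.15],[0,0,0.1],[0,0,0]], turn=[[0,0,0],[0,0,0],[0,0,0],[0,0,0],[0,0,0],[0,0,0],[0,0,0],[0,0,0],[0,0,0],[0,0,0]], hand=[1,1,1,1,1,1,1,1,1,1])

```text
time_s: 5.2
position: [0.658, 0.0426, 0.0133]
tool_rot: [[0.994, -0.105, -0.0], [-0.105, -0.994, -0.0], [-0.0, 0.0, -1.0]]
ft_force: [-0.3, 0.0, 0.1]
grip_width: 0.0856
gripper_force: 0.0
```

```bash
python3 - <<'E'
from h import *
s=observe(); print(s["time_s"],s["position"],s["ft_force"])
b=get_image("scene")
cv2.imwrite("pics/a2.png",cv2.resize(b[140:250,250:410],(800,550),interpolation=cv2.INTER_CUBIC))
E
```

```text
5.2 [0.65800768 0.04263557 0.01328807] [-0.3453201   0.04202932  0.10374593]
```

View pics/a2.png

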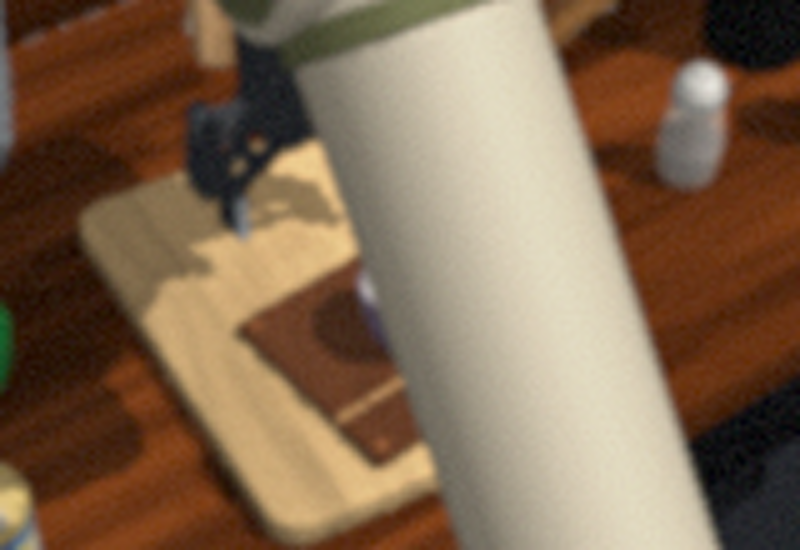

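Request:
drive_tool(offset=[[-0.1,0,0],[-0.1,0,0],[-0.08,0,0],[-0.08,0,0],[-0.08,0,0],[-0.1,0,0],[-0.1,0,0],[-0.1,0,0],[-0.1,0,0],[-0.1,0,0]], turn=[[0,0,0],[0,0,0],[0,0,0],[0,0,0],[0,0,0],[0,0,0],[0,0,0],[0,0,0],[0,0,0],[0,0,0]], hand=[1,1,1,1,1,1,1,1,1,1])

```text
time_s: 6.5
position: [0.6203, 0.0466, 0.0133]
tool_rot: [[0.994, -0.105, -0.0], [-0.105, -0.994, 0.0], [-0.0, -0.0, -1.0]]
ft_force: [0.2, -0.1, -1.1]
grip_width: 0.0854
gripper_force: 0.0
```

```bash
python3 - <<'E'
from h import *
s=observe(); print(s["time_s"],s["position"],s["ft_force"],s["wrist_torque"])
a=get_image("top");b=get_image("scene")
cv2.imwrite("pics/a3.png",np.hstack([cv2.resize(a[140:250,262:372],(400,400),interpolation=cv2.INTER_CUBIC),cv2.resize(b[160:260,260:360],(400,400),interpolation=cv2.INTER_CUBIC)]))
E
```

```text
6.5 [0.6203385  0.04663856 0.01332088] [ 0.24726671 -0.05286276 -1.06989885] [-0.01388248 -0.01610414  0.01962914]
```

View pics/a3.png

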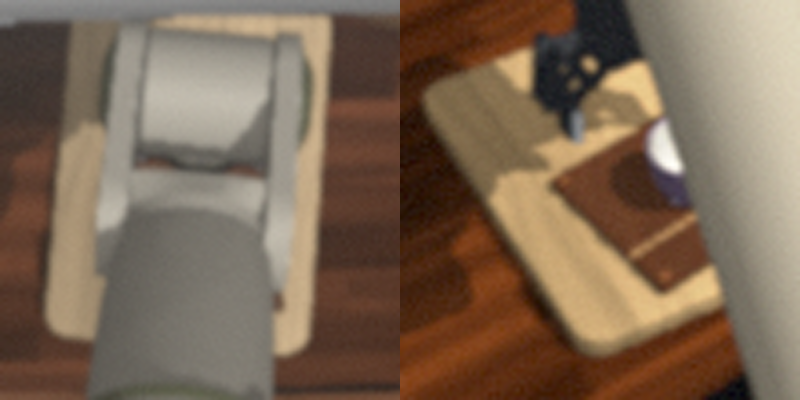

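```bash
python3 - <<'E'
from h import *
s=observe(); R=s["tool_rot"];p=s["position"]
for z in(.022,.026,.032,.038): print(z,onz("scene",[[303.5,195]],z)[0], R.T@(onz("scene",[[303.5,195]],z)[0]-p))
for dy in(-.0428,-.057):
  for dx in(-.011,.011): print(dy,dx,px("scene",p+R@np.array([dx,dy,-.013])))
c=[(.6216,.1187,.03),(.6313,-.0114,.03),(.4919,-.0194,.03),(.4832,.11,.03)]
print("board corners px",px("scene",c))
b=get_image("scene"); cv2.imwrite("pics/a4.png",cv2.resize(b[170:240,280:350],(700,700)[:2],interpolation=cv2.INTER_CUBIC)[:600])
E
```

```text
0.022 [0.65042899 0.07582578 0.022     ] [ 0.02699393 -0.03216763 -0.00866204]
0.026 [0.64711687 0.07780978 0.026     ] [ 0.02349052 -0.03379277 -0.01266097]
0.032 [0.64214868 0.08078579 0.032     ] [ 0.01823541 -0.03623049 -0.01865936]
0.038 [0.6371805  0.08376179 0.038     ] [ 0.01298029 -0.03866821 -0.02465776]
-0.0428 -0.011 [[306.05913919 203.01079147]]
-0.0428 0.011 [[302.76886524 198.47997146]]
-0.057 -0.011 [[301.94192131 204.69894278]]
-0.057 0.011 [[298.68477948 200.13101063]]
board corners px [[296.8440153  204.64420019]
 [329.51463249 185.28904824]
 [359.12641506 210.80069299]
 [325.70730889 232.49593671]]
```

View pics/a4.png

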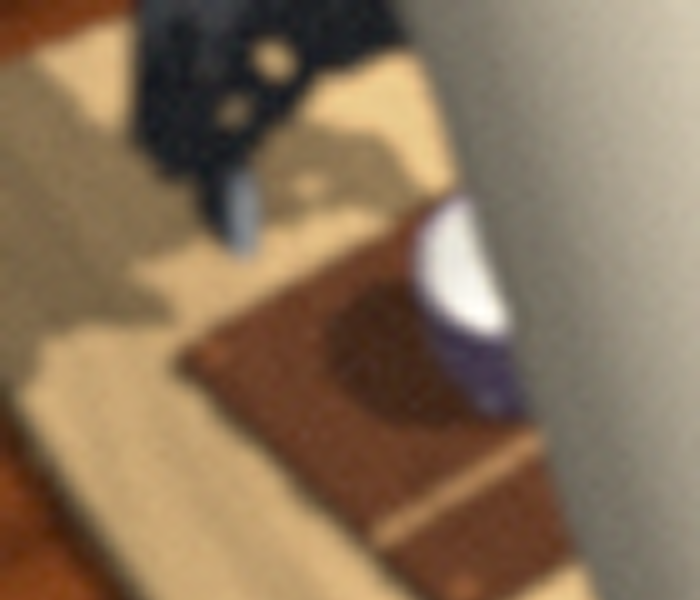

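Request:
drive_tool(offset=[[0.2,0,0],[0.2,0,0],[0.2,0,0],[0.2,0,0],[0.16,0,0],[0,0,0.1],[0,0,0.05],[0,0,0.05],[0,0,0],[0,0,0]], turn=[[0,0,0],[0,0,0],[0,0,0],[0,0,0],[0,0,0],[0,0,0],[0,0,0],[0,0,0],[0,0,0],[0,0,0]], hand=[1,1,1,1,1,1,1,1,1,1])

```text
time_s: 7.9
position: [0.6588, 0.0426, 0.0054]
tool_rot: [[0.994, -0.105, 0.0], [-0.105, -0.994, 0.0], [0.0, -0.0, -1.0]]
ft_force: [-0.1, -0.1, 0.2]
grip_width: 0.0854
gripper_force: 0.0
```

```bash
python3 - <<'E'
from h import *
s=observe(); R=s["tool_rot"];p=s["position"]; print(p,s["ft_force"])
b=get_image("scene"); cv2.imwrite("pics/a5.png",cv2.resize(b[160:230,270:340],(600,600),interpolation=cv2.INTER_CUBIC))
for z in(-.013,-.02,-.026,-.032): 
  q=np.array([px("scene",p+R@np.array([dx,-.0428,z]))[0] for dx in(-.011,.011)]); print(z,(q-[270,160])*600/70)
E
```

```text
[0.65879276 0.04256368 0.00542564] [-0.05617612 -0.09881092  0.20681372]
-0.013 [[260.87098459 315.66295257]
 [233.87480167 278.32469389]]
-0.02 [[259.95532599 302.4457441 ]
 [232.85294472 265.0920208 ]]
-0.026 [[259.16403517 291.02504545]
 [231.96995081 253.65890883]]
-0.032 [[258.3667264  279.51871299]
 [231.08030814 242.14095982]]
```

View pics/a5.png

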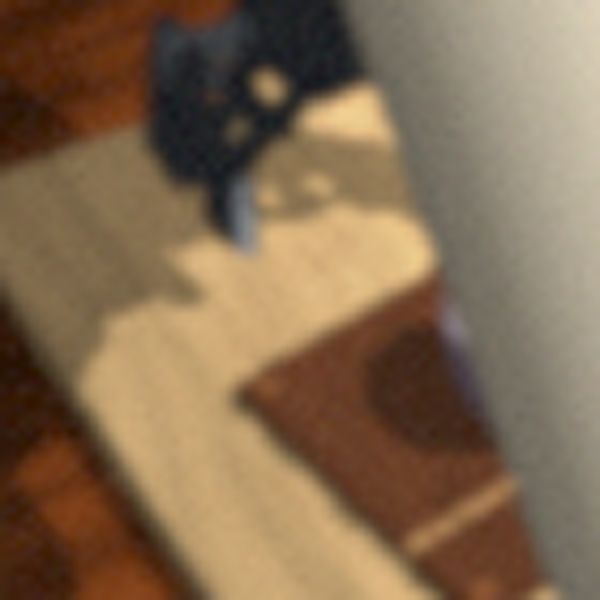

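Request:
drive_tool(offset=[[0,0,0.1],[0,0,0.05],[0,0,0.05],[0,0,0.02],[0,0,0.02],[0,0,0.02],[0,0,0.02],[0,0,0.02],[0,0,0],[0,0,0]], turn=[[0,0,0],[0,0,0],[0,0,0],[0,0,0],[0,0,0],[0,0,0],[0,0,0],[0,0,0],[0,0,0],[0,0,0]], hand=[1,1,1,1,1,1,1,1,1,1])

```text
time_s: 9.2
position: [0.6588, 0.0426, -0.0067]
tool_rot: [[0.994, -0.105, 0.0], [-0.105, -0.994, 0.0], [0.0, -0.0, -1.0]]
ft_force: [0.1, 0.5, 0.5]
grip_width: 0.0855
gripper_force: 0.0
```

```bash
python3 - <<'E'
from h import *
s=observe(); R=s["tool_rot"];p=s["position"]; print(p,s["ft_force"])
b=get_image("scene"); cv2.imwrite("pics/a6.png",cv2.resize(b[160:230,270:340],(600,600),interpolation=cv2.INTER_CUBIC))
E
```

```text
[ 0.65880992  0.04256667 -0.00665153] [0.12658768 0.50224329 0.54576813]
```

View pics/a6.png

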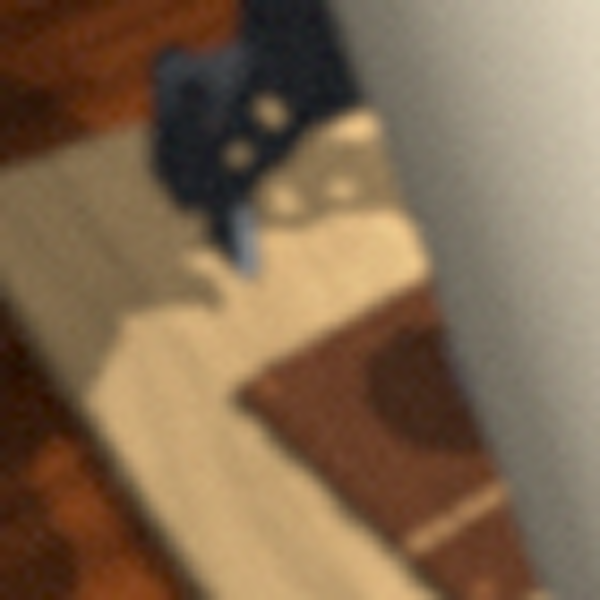

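Request:
drive_tool(offset=[[0,0,-0.5],[0,0,-0.4],[0,0,-0.27],[0,0,0],[0,0,0],[0,0,0],[0,0,0],[0,0,0],[0,0,0],[0,0,0]], turn=[[0,0,0],[0,0,0],[0,0,0],[0,0,0],[0,0,0],[0,0,0],[0,0,0],[0,0,0],[0,0,0],[0,0,0]], hand=[1,1,0.5,0.5,0.5,0.5,0.5,0.5,0.5,0.5])

```text
time_s: 10.5
position: [0.6588, 0.0426, 0.0401]
tool_rot: [[0.994, -0.105, 0.0], [-0.105, -0.994, -0.0], [0.0, 0.0, -1.0]]
ft_force: [0.4, 0.1, -0.0]
grip_width: 0.0426
gripper_force: 0.0
```

```bash
python3 - <<'E'
from h import *
s=observe(); R=s["tool_rot"];p=s["position"]; print(p,s["ft_force"],s["grip_width"])
b=get_image("scene"); cv2.imwrite("pics/a7.png",cv2.resize(b[140:230,260:350],(600,600),interpolation=cv2.INTER_CUBIC))
w=s["grip_width"]/2
for z in(0,-.013,-.026): 
  q=np.array([px("scene",p+R@np.array([dx,-w,z]))[0] for dx in(-.011,.011)]); print(z,(q-[260,140])*600/90)
print("old tip",[R.T@(onz("scene",[[298.8,191.7]],z)[0]-[.6588,.0426,-.0067]) for z in(.02,.03,.04,.05)])
E
```

```text
[0.65880682 0.04256946 0.04014173] [ 0.42526662  0.08629384 -0.03863402] 0.04262373639751348
0 [[308.20590258 330.4166244 ]
 [286.62627874 301.69578854]]
-0.013 [[307.18040471 310.712169  ]
 [285.43768514 281.97770563]]
-0.026 [[306.13779942 290.68340467]
 [284.22945804 261.9384979 ]]
old tip [array([ 0.01026394, -0.03764729, -0.02670005]), array([ 0.00127157, -0.04163658, -0.03670022]), array([-0.00772079, -0.04562587, -0.04670038]), array([-0.01671315, -0.04961516, -0.05670055])]
```

View pics/a7.png

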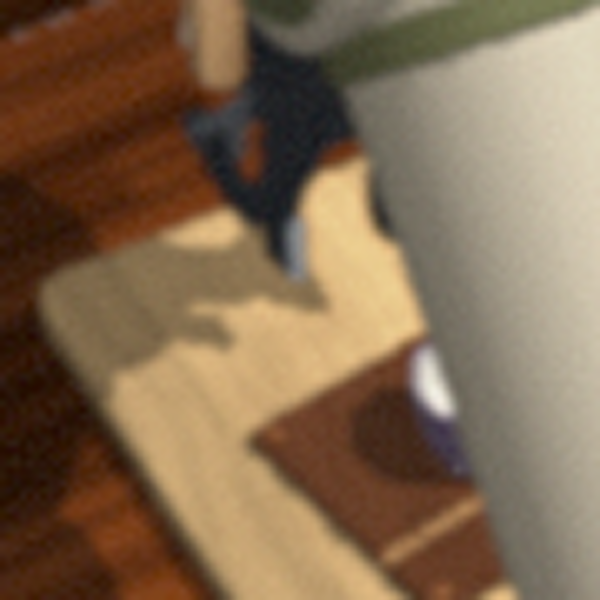

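Request:
drive_tool(offset=[[0,0,0.2],[0,0,0.2],[0,0,0.15],[0,0,0.1],[0,0,0.05],[0,0,0.03],[0,0,0.02],[0,0,0],[0,0,0],[0,0,0]], turn=[[0,0,0],[0,0,0],[0,0,0],[0,0,0],[0,0,0],[0,0,0],[0,0,0],[0,0,0],[0,0,0],[0,0,0]], hand=[0.5,0.5,0.5,0.5,0.5,0.5,0.5,0.5,0.5,0.5])

```text
time_s: 11.8
position: [0.6588, 0.0426, 0.0102]
tool_rot: [[0.994, -0.105, 0.0], [-0.105, -0.994, -0.0], [0.0, -0.0, -1.0]]
ft_force: [0.8, -0.1, 0.1]
grip_width: 0.0425
gripper_force: 0.0
```

```bash
python3 - <<'E'
from h import *
s=observe(); R=s["tool_rot"];p=s["position"]; print(p,s["ft_force"],env.hold_point_z, [a for a in dir(env) if a[0]!="_"])
b=get_image("scene").astype(np.float32)
# silver pad: bluish pixels (B>=R) bright enough, near left finger
B,G,Rr=b[...,0],b[...,1],b[...,2]
m=((B>Rr+3)&(B>80)).astype(np.uint8); m[:, :285]=0; m[:,330:]=0; m[:160]=0; m[225:]=0
n,l,st,ce=cv2.connectedComponentsWithStats(m)
print(st[1:][st[1:,4]>4],ce[1:][st[1:,4]>4])
w=.0213
for z in(0,-.013,-.026,-.039): print(z,[px("scene",p+R@np.array([dx,-dy,z]))[0].round(1) for dx in(-.011,.011) for dy in (w,w+.014)])
E
```

```text
[0.65879772 0.04256682 0.01020014] [ 0.78736493 -0.08059577  0.10351004] 0.0187 ['MotionError', 'close_job', 'hold_point_z']
[[303 181   2   6  10]] [[303.6 183.3]]
0 [array([306.6, 196.2]), array([302.7, 197.8]), array([303.4, 191.9]), array([299.5, 193.4])]
-0.013 [array([306.4, 193.3]), array([302.5, 194.9]), array([303.2, 189. ]), array([299.3, 190.6])]
-0.026 [array([306.3, 190.4]), array([302.3, 192. ]), array([303.1, 186.1]), array([299.1, 187.7])]
-0.039 [array([306.1, 187.5]), array([302.1, 189.1]), array([302.9, 183.2]), array([298.9, 184.7])]
```

Request:
drive_tool(offset=[[0,0,0.04],[0,0,0.04],[0,0,0.03],[0,0,0.03],[0,0,0.02],[0,0,0.02],[0,0,0.01],[0,0,0.01],[0,0,0],[0,0,0]], turn=[[0,0,0],[0,0,0],[0,0,0],[0,0,0],[0,0,0],[0,0,0],[0,0,0],[0,0,0],[0,0,0],[0,0,0]], hand=[0.5,0.5,0.5,0.5,0.5,0.5,0.5,0.5,0.5,0.5])

```text
time_s: 13.1
position: [0.6588, 0.0426, 0.0021]
tool_rot: [[0.994, -0.105, 0.0], [-0.105, -0.994, -0.0], [0.0, 0.0, -1.0]]
ft_force: [-0.2, 0.1, 0.1]
grip_width: 0.0426
gripper_force: 0.0
```

Request:
drive_tool(offset=[[0,0,0.02],[0,0,0.02],[0,0,0.02],[0,0,0.02],[0,0,0.02],[0,0,0.02],[0,0,0.01],[0,0,0.01],[0,0,0.01],[0,0,0]], turn=[[0,0,0],[0,0,0],[0,0,0],[0,0,0],[0,0,0],[0,0,0],[0,0,0],[0,0,0],[0,0,0],[0,0,0]], hand=[0.5,0.5,0.5,0.5,0.5,0.5,0.5,0.5,0.5,0.5])

```text
time_s: 14.35
position: [0.6588, 0.0426, -0.0039]
tool_rot: [[0.994, -0.105, 0.0], [-0.105, -0.994, 0.0], [0.0, -0.0, -1.0]]
ft_force: [-0.3, 0.1, -0.1]
grip_width: 0.0425
gripper_force: 0.0
```

```bash
python3 - <<'E'
from h import *
s=observe(); R=s["tool_rot"];p=s["position"]
b=get_image("scene"); cv2.imwrite("pics/a8.png",b)
print("cols",list(range(296,314)))
for r in range(178,202): print(r,b[r,296:314,2])
for z in(-.013,-.026,-.039): print(z,[px("scene",p+R@np.array([dx,-dy,z]))[0].round(1) for dx in(-.011,.011) for dy in (.0213,.0355)])
E
```

```text
cols [296, 297, 298, 299, 300, 301, 302, 303, 304, 305, 306, 307, 308, 309, 310, 311, 312, 313]
178 [ 40  68  84  70  45  30  25  29  29  42  65  95 130 146 169 203 230 233]
179 [ 27  22  37  37  30  29  31  30  34  56  91 119 135 142 148 170 200 223]
180 [ 33  28  30  25  31  30  35  31  42  66 112 135 143 141 141 148 168 197]
181 [ 49  31  31  26  24  26  40  33  50  82 114 139 140 141 142 143 151 168]
182 [ 72  45  35  32  31  31  31  40  62  94 122 140 140 142 141 144 148 152]
183 [ 96  59  42  41  37  33  30  60  88 113 125 140 139 142 142 141 142 148]
184 [116  95  86  72  58  33  41  70 111 127 129 133 138 139 137 138 146 147]
185 [132 126 120 105  73  39  36  79 115 127 126 138 139 135 136 135 139 142]
186 [135 138 136 120  88  49  39  78 108 129 142 158 162 151 141 142 142 143]
187 [141 154 158 153 121  78  48  69 108 135 166 192 194 185 167 167 167 157]
188 [141 158 181 175 150 105  64  64 105 139 168 199 213 208 201 203 201 193]
189 [135 144 153 159 140 114  76  76 106 131 159 196 216 219 219 220 220 220]
190 [127 127 133 130 127 116  99  99 116 133 159 189 208 219 220 223
[... 467 characters left out ...]
7 151 124]
197 [208 205 209 210 205 203 207 211 214 215 216 214 201 183 161 139 119 107]
198 [205 206 205 206 210 202 204 208 209 206 197 177 156 136 124 112 105 107]
199 [203 205 204 207 207 203 206 206 200 182 162 142 116 110 107 109 112 105]
200 [208 204 204 205 202 202 196 187 174 152 129 112 109 102 104 107 106 100]
201 [208 208 205 200 195 182 165 149 137 124 114 109 106 106 105 103  98  81]
-0.013 [array([306.6, 196.4]), array([302.6, 198. ]), array([303.4, 192.1]), array([299.5, 193.7])]
-0.026 [array([306.4, 193.6]), array([302.4, 195.2]), array([303.2, 189.3]), array([299.3, 190.9])]
-0.039 [array([306.3, 190.7]), array([302.3, 192.3]), array([303.1, 186.4]), array([299.1, 188. ])]
```

Request:
drive_tool(offset=[[-0.05,0,0.01],[-0.05,0,0.01],[-0.05,0,0.01],[-0.05,0,0.01],[-0.05,0,0.01],[0,0,0],[0,0,0],[0,0,0],[0,0,0],[0,0,0]], turn=[[0,0,0],[0,0,0],[0,0,0],[0,0,0],[0,0,0],[0,0,0],[0,0,0],[0,0,0],[0,0,0],[0,0,0]], hand=[0.5,0.5,0.5,0.5,0.5,0.5,0.5,0.5,0.5,0.5])

```text
time_s: 15.65
position: [0.6488, 0.0436, -0.0059]
tool_rot: [[0.994, -0.105, -0.0], [-0.105, -0.994, 0.0], [-0.0, -0.0, -1.0]]
ft_force: [1.2, 0.5, 0.3]
grip_width: 0.043
gripper_force: 0.0
```

Request:
drive_tool(offset=[[-0.08,0,0],[-0.08,0,0],[-0.08,0,0],[-0.08,0,0],[-0.08,0,0],[-0.08,0,0],[-0.08,0,0],[-0.08,0,0],[-0.04,0,0],[0,0,0]], turn=[[0,0,0],[0,0,0],[0,0,0],[0,0,0],[0,0,0],[0,0,0],[0,0,0],[0,0,0],[0,0,0],[0,0,0]], hand=[0.5,0.5,0.5,0.5,0.5,0.5,0.5,0.5,0.5,0.5])

```text
time_s: 16.9
position: [0.6219, 0.0464, -0.0056]
tool_rot: [[0.994, -0.105, 0.0], [-0.105, -0.994, -0.0], [0.0, 0.0, -1.0]]
ft_force: [2.4, -2.6, 3.6]
grip_width: 0.0427
gripper_force: 2.6
```

```bash
cat > m1.py <<'E'
from h import *
import sys
M=np.array([.46459,.07015,.022]); a=np.radians(-5.937); ey=np.array([np.cos(a),np.sin(a),0]); ex=np.array([-np.cos(a+np.pi/2),-np.sin(a+np.pi/2),0])
loc=lambda p:np.array([(p-M)@ex,(p-M)@ey])*1e3
s=observe(); print(s["time_s"],"tcp loc",loc(s["position"]),"z",s["position"][2],s["ft_force"].round(1))
b=get_image("scene"); cv2.imwrite("pics/s_%d.png"%(s["time_s"]*100),b)
# dark serving-board region: largest dark reddish component inside the chopping board outline
hsv=cv2.cvtColor(b,cv2.COLOR_BGR2HSV)
C=lambda x,y,z=.022:M*[1,1,0]+[0,0,z]+ex*x+ey*y
roi=np.zeros(b.shape[:2],np.uint8)
cv2.fillConvexPoly(roi,px("scene",[C(-.100,-.045),C(.1,-.045),C(.1,.25),C(-.100,.25)]).astype(np.int32),1)
m=((b[...,2]>55)&(b[...,2]<135)&(hsv[...,1]>105)).astype(np.uint8)*roi
m=cv2.morphologyEx(m,cv2.MORPH_OPEN,np.ones((3,3)))
n,l,st,ce=cv2.connectedComponentsWithStats(m)
for i in np.argsort(-st[1:,4])[:3]+1:
    k=(l==i).astype(np.uint8); h=max(cv2.findContours(k,0,2)[0],key=len); h=cv2.approxPolyDP(cv2.convexHull(h),1.5,True)[:,0]
    print(st[i,4],[(tuple(q.tolist()),loc(onz("scene",[q],.03)[0]).round(0).tolist()) for q in h])
E
python3 m1.py
```

```text
16.9 tcp loc [  7.33567336 158.90028944] z -0.0056460628020702786 [ 2.4 -2.6  3.6]
516 [((322, 198), [16.0, 137.0]), ((330, 219), [-6.0, 52.0]), ((315, 226), [-57.0, 50.0]), ((300, 211), [-68.0, 123.0]), ((300, 208), [-62.0, 134.0]), ((316, 199), [-3.0, 143.0])]
317 [((341, 246), [-28.0, -48.0]), ((320, 256), [-95.0, -48.0]), ((316, 256), [-104.0, -43.0]), ((312, 250), [-104.0, -20.0]), ((316, 245), [-87.0, -10.0]), ((334, 238), [-31.0, -14.0]), ((339, 238), [-19.0, -21.0])]
174 [((333, 222), [-4.0, 38.0]), ((336, 231), [-13.0, 5.0]), ((325, 237), [-51.0, 1.0]), ((319, 229), [-52.0, 35.0])]
```

Request:
drive_tool(offset=[[-0.07,0,0],[-0.08,0,0],[-0.08,0,0],[-0.08,0,0],[-0.08,0,0],[-0.08,0,0],[-0.08,0,0],[-0.08,0,0],[-0.05,0,0],[0,0,0]], turn=[[0,0,0],[0,0,0],[0,0,0],[0,0,0],[0,0,0],[0,0,0],[0,0,0],[0,0,0],[0,0,0],[0,0,0]], hand=[0.5,0.5,0.5,0.5,0.5,0.5,0.5,0.5,0.5,0.5])

```text
time_s: 18.2
position: [0.5949, 0.0492, -0.0057]
tool_rot: [[0.994, -0.105, 0.001], [-0.105, -0.994, -0.0], [0.001, 0.0, -1.0]]
ft_force: [4.3, -1.3, 3.3]
grip_width: 0.0426
gripper_force: 2.8
```

```bash
cat >> m1.py <<'E'
# line + near edges, scanned; reference is the initial picture
def meas(g,lp,tag):
    q=scan(g,*px("scene",lp),14,2.5,0); print(tag,"line",[loc(onz("scene",[u],.03)[0]).round(1).tolist() for u in q])
def nedge(g,tag):
    q=scan(g,*px("scene",[C(-.09,0),C(-.06,0)]),10,3,-1); print(tag,"choppingedge",[loc(onz("scene",[u],.022)[0]).round(1).tolist() for u in q])
g0=cv2.imread("pics/scene0.png")[...,1].astype(np.float32); g=b[...,1].astype(np.float32)
meas(g0,[C(-.040,.0552,.03),C(0,.0618,.03)],"ref (54.7/61.7)")
y=float(sys.argv[1]); meas(g,[C(-.043,y,.03),C(-.015,y,.03)],"now"); nedge(g,"now")
E
python3 m1.py 0.016
```

```text
18.2 tcp loc [  7.31240823 131.78705003] z -0.005680198488018581 [ 4.3 -1.3  3.3]
1078 [((324, 204), [9.0, 113.0]), ((338, 227), [-1.0, 14.0]), ((343, 245), [-22.0, -47.0]), ((320, 256), [-95.0, -48.0]), ((316, 256), [-104.0, -43.0]), ((312, 250), [-104.0, -20.0]), ((302, 212), [-65.0, 117.0]), ((311, 206), [-30.0, 125.0])]
54 [((301, 193), [-31.0, 189.0]), ((303, 201), [-41.0, 155.0]), ((296, 204), [-66.0, 155.0]), ((299, 193), [-36.0, 192.0])]
12 [((326, 197), [28.0, 135.0]), ((326, 200), [22.0, 124.0]), ((324, 200), [17.0, 127.0]), ((324, 197), [23.0, 138.0])]
rms px 0.10
ref (54.7/61.7) line [[-39.9, 56.4], [0.1, 63.5]]
rms px 0.11
now line [[-42.1, 21.9], [-13.8, 22.6]]
rms px 0.79
now choppingedge [[-90.8, -6.5], [-60.8, -5.6]]
```

Request:
drive_tool(offset=[[-0.06,0,0],[-0.07,0,0],[-0.07,0,0],[-0.07,0,0],[-0.07,0,0],[-0.07,0,0],[-0.06,0,0],[-0.04,0,0],[0,0,0],[0,0,0]], turn=[[0,0,0],[0,0,0],[0,0,0],[0,0,0],[0,0,0],[0,0,0],[0,0,0],[0,0,0],[0,0,0],[0,0,0]], hand=[0.5,0.5,0.5,0.5,0.5,0.5,0.5,0.5,0.5,0.5])

```text
time_s: 19.5
position: [0.5747, 0.0516, -0.0057]
tool_rot: [[0.994, -0.105, 0.0], [-0.105, -0.994, 0.0], [0.0, -0.0, -1.0]]
ft_force: [4.8, 0.6, 4.6]
grip_width: 0.0428
gripper_force: 3.3
```

```bash
python3 m1.py 0.001 | grep -v "\[(("
```

```text
19.5 tcp loc [  7.01990367 111.41918156] z -0.005734421622293033 [4.8 0.6 4.6]
rms px 0.10
ref (54.7/61.7) line [[-39.9, 56.4], [0.1, 63.5]]
rms px 0.05
now line [[-42.7, 2.9], [-14.5, 3.7]]
rms px 0.99
now choppingedge [[-88.8, -8.0], [-60.3, 2.3]]
```

Request:
drive_tool(offset=[[0.1,0,0],[0.2,0,0],[0.3,0,0],[0.3,0,0],[0.2,0,-0.3],[0,0,-0.7],[0,0,-0.9],[0,0,-0.9],[0,0,-0.9],[0,0,-0.9]], turn=[[0,0,0],[0,0,0],[0,0,0],[0,0,0],[0,0,0],[0,0,0],[0,0,0],[0,0,0],[0,0,0],[0,0,0]], hand=[0.5,0.5,0.5,0.5,0.5,0.5,0.5,0.5,0.5,0.5])

```text
time_s: 20.8
position: [0.6185, 0.0468, 0.1793]
tool_rot: [[0.994, -0.105, -0.0], [-0.105, -0.994, 0.0], [-0.0, -0.0, -1.0]]
ft_force: [0.8, -0.7, 0.8]
grip_width: 0.0429
gripper_force: 0.0
```

Request:
drive_tool(offset=[[-0.5,0.5,0],[-0.5,0.7,0],[-0.5,0.8,0],[-0.5,0.8,0],[-0.5,0.8,0],[-0.5,0.8,0],[-0.5,0.8,0],[-0.5,0.8,0],[-0.5,0.8,0],[-0.5,0.8,0]], turn=[[0,0,0],[0,0,0],[0,0,0],[0,0,0],[0,0,0],[0,0,0],[0,0,0],[0,0,0],[0,0,0],[0,0,0]], hand=[0.5,0.5,0.5,0.5,0.5,0.5,0.5,0.5,0.5,0.5])

```text
time_s: 22.05
position: [0.3869, -0.2357, 0.1783]
tool_rot: [[0.994, -0.105, 0.0], [-0.105, -0.994, -0.0], [0.0, 0.0, -1.0]]
ft_force: [0.4, -0.5, 0.2]
grip_width: 0.0425
gripper_force: 0.0
```

```bash
cat > m2.py <<'E'
exec(open("m1.py").read().split("# dark")[0])
t=get_image("top"); cv2.imwrite("pics/t_%d.png"%(s["time_s"]*100),t)
C=lambda x,y,z:M*[1,1,0]+[0,0,z]+ex*x+ey*y
Rr=t[...,1].astype(np.float32)
for tag,x0,x1 in(("L",-.045,-.02),("R",.045,.065),("all",-.045,.06)):
    q=scan(Rr,*px("top",[C(x0,.001,.03),C(x1,.001,.03)]),20,3,0); print(tag,[loc(onz("top",[u],.03)[0]).round(1).tolist() for u in q])
f=scan(Rr,*px("top",[C(-.045,.1,.03),C(.065,.1,.03)]),20,3,-1); print("far edge",[loc(onz("top",[u],.03)[0]).round(1).tolist() for u in f])
# far edge: "above" side is pale, going down in image gets darker -> -1
p=px("top",C(0,.0,.03)).astype(int)[0]
hsv=cv2.cvtColor(t,cv2.COLOR_BGR2HSV); k=((hsv[...,1]<60)&(t[...,2]>100)).astype(np.uint8)
roi=np.zeros_like(k);cv2.fillConvexPoly(roi,px("top",[C(-.06,-.03,.05),C(.07,-.03,.05),C(.07,.1,.05),C(-.06,.1,.05)]).astype(np.int32),1)
n,l,st,ce=cv2.connectedComponentsWithStats(k*roi)
if n>1:
    i=1+st[1:,4].argmax(); print("cup",st[i],loc(onz("top",[ce[i]],.075)[0]))
E
python3 m2.py
```

```text
22.05 tcp loc [312.24888222 -45.64199394] z 0.17832797968568584 [ 0.4 -0.5  0.2]
rms px 0.06
L [[-45.0, 1.2], [-20.1, 2.3]]
rms px 0.47
R [[44.9, 1.9], [64.9, 3.1]]
rms px 1.18
all [[-45.0, 2.7], [60.0, 3.7]]
rms px 0.34
far edge [[-45.0, 101.2], [65.0, 100.8]]
cup [305 216  20  20 320] [11.64800709 24.50286922]
```

```bash
python3 -c "
from rig import *
print(env.close_job())"
```

```text
the job is handed in; nothing more can be done
None
```

I slid the serving board until its pale line was within about 4 mm of the chopping board's near edge by the final top view (10 mm allowed). The cup still stood near the board's middle, the arm was clear, and the job was handed in at about 22 s; no verdict came back, and the tin, shaker, mill and lemon were not re-measured.

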